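# Refill the container-seal dispenser

### The job

Load the green stick of container seals into the open channel of the black seal dispenser, standing upright on the channel floor between the yellow spring follower and the rail. Then push the rail (the one with the red grip) fully home, so that the stick is held against the spring follower, and let go.

Things in the scene. Friction and masses are not known exactly. Their poses are not given: they have to be found in the camera images.
- green_stick: Green stick: rigid bar of ten plastic seals with black parting lines, 100 long (x) x 20 wide (y) x 44 mm tall (z), 60 to 126 g, standing free on the table on its 100 x 20 underside; grip it across the 20 mm. Origin: centre of the underside. Either end may go first. A blue and an orange stick of the same size stand 40 mm or more away; they are not wanted.
- channel (a point): Point on the floor of the dispenser's open-topped channel, 20 mm above the table, mid-width; x along it to the follower, y across. 30 mm wide inside; walls 12 mm tall, then lips flaring out at 45 degrees to 20 mm above the floor (50 mm over all). The stick goes between follower (face at x=+40 mm) and rail nose (x=-45 mm - rail value). Fixed black base 90 mm wide, x -200 to +120; block 46 mm above the floor at x 85 to 115.
- follower (a joint): Yellow spring follower (26 wide, 31 mm tall) at the +x end of the channel: how far it is pushed back to +x, m. 0 at rest, at most 0.030; 1.5 N at first and 0.1 N more per mm. About 0.015 with the stick loaded and the rail home.
- rail (a joint): How far the rail is open, m: 0 fully home (hard stop), 0.065 fully out; starts at 0.045 to 0.060. A dark steel bar 26 wide, 90 long, top 28 mm above the channel floor, sliding in the channel; it closes towards the channel's +x, pushing the stick before it. About 5 N friction (8 N with the spring); it stays where it is left, also against the spring.
- rail_grip (a point): Centre of the top of the rail's red grip, 88 mm above the table: an upright post 16 mm along the channel x 26 mm across x 40 mm tall on the rail, 35 mm behind the rail's nose, so at x = -80 mm - rail value in the channel's frame. Its axes are the channel's. Pinch it from above or push it along the channel.
Things that resemble listed ones, but are neither listed nor needed, are in the scene too. What is shaped like the green_stick but grey, pink or white is not meant.

How it is judged:
On the way:
1. the green stick stands in the channel, on its floor, while the rail is still open (y of green_stick in the frame of channel between -0.012 and 0.012 m and z of green_stick in the frame of channel between -0.006 and 0.006 m and angle between green_stick's own z axis and vertical below 0.15 rad and angle between the x axis of green_stick and the x axis of channel, either way round below 0.2 rad and x of green_stick in the frame of channel between -0.08 and 0.03 m and value of joint rail above 0.02 m), for 0.2 s.
At the end, for the whole second after the job is handed in: Rail open by under 8 mm; follower pushed back over 4 mm; green stick at rest in the channel: underside within 6 mm of the floor, 12 mm of the centre line, upright within 0.15 rad, in line within 0.2 rad (either way round), centre at channel x -6 to +24 mm (y of green_stick in the frame of channel between -0.012 and 0.012 m and z of green_stick in the frame of channel between -0.006 and 0.006 m and angle between green_stick's own z axis and vertical below 0.15 rad and angle between the x axis of green_stick and the x axis of channel, either way round below 0.2 rad and value of joint rail below 0.008 m and value of joint follower above 0.004 m and x of green_stick in the frame of channel between -0.006 and 0.024 m and linear speed of green_stick below 0.02 m/s); the robot touches nothing.
It also fails if it takes over 45 s, if anything falls off the work surface, if the arm or the gripper's body presses on something with over 40 N, if the wrist force passes 120 N, or if a joint passes its speed limit or range.

### The arm

A 7-joint arm with a two-finger parallel gripper is mounted at the origin on the work surface. World frame = base frame: x ahead of the robot, y to its left, z up, the work surface at z = 0. Lengths are in m, angles in rad, forces in N, time in s.
With the tool pointing down it reaches from about 0.425 to 0.925 m from the base axis. Payload 6.8 kg.
Tool frame: the origin (TCP) lies midway between the tips of the shut fingers; the grasp point (between the pads) lies 19 mm behind it (bot.pinch_z is the distance from the TCP to the grasp point, in m); x points along the fingers, y is the direction in which the jaws open and shut, and the axes are right-handed (so a half turn about x gives the same grasp; the last joint's range is limited). The gripper opens to 85 mm and grips with 20 to 120 N. Pads are 22 mm wide; open, the fingers measure 114 mm over their backs; the gripper's body (76 mm by 85 mm) begins 54 mm behind the grasp point. The pads swing forward as they close: fully open they stand 13 mm farther back than shut.
Start: joints at [1.02, 0.477, 0.022, 1.555, -0.011, 1.109, -0.083], TCP at [0.289, -0.61, 0.231] pointing down, gripper open.
Joint ranges: [-2.96, 2.96], [-0.34, 2.1], [-1.41, 1.46], [0.24, 2.44], [-1.37, 4.51], [0.17, 1.92], [-2.96, 2.96]. Speed limits (rad/s): [2.39, 2.39, 3.14, 3.14, 3.14, 3.14, 3.14].

### API

Orientations are given as a unit quaternion [w, x, y, z].
In Python, from station import bot gives the robot as it stands. The module is installed in compiled form; this text tells all that it offers.
- The arm moves only by the tool step_arm, never from a script. Its argument "plan" is a list of rows, each a list of 6 numbers: the shift along the tool's x, y, z in units of 40 mm (1.0 is 40 mm), then the turn, a rotation vector about the tool's x, y, z in units of 360 degrees (1.0 is 360 degrees). In form: [[dx, dy, dz, ax, ay, az], ...]. A call has 1 to 8 rows; each row shifts and turns the commanded pose from where the row before left it, along the tool's axes as they then stand; what a row does not reach is not made up. A row lasts 1/8 s, in which the tool goes at most 62.5 mm and 10.7 degrees, less where a joint would pass 70% of its speed; a pose out of reach is approached as far as the arm can. A call with a number of a shift or a turn outside -1 to 1 is refused whole. A call with a gripper value outside its range is refused whole. "fingers" is the closure, from -1 (fully open) to 1 (shut), set as the call begins (left out, the last holds). The fingers move at their own pace and stop on an object; "force" is the grip in N (left out, the last holds). Time passes only in rows, so rows that do not move let the fingers close. It gives the time, the measured TCP pose, the force and the opening at its end, in the units of the state.
- bot.get_obs(): the state, without advancing time (a new reading comes with each control period).
- bot.read_camera(name): name is "scene" or "top" or "wrist"; returns (picture, depth): 384x512x3 uint8, red, green, blue; 384x512 float32, m along the optical axis (not along the pixel's ray), 0 where there is no reading.
- bot.camera_model(name): a dict with "mtx" (3x3 intrinsics, pixels), "origin" and "rotation" of the camera in the world; the wrist camera has in their place "T_tool_cam" (4x4, takes a point from camera to tool coordinates, whose origin is the TCP and whose axes are the tool frame's). Camera axes: x right, y up, looking along -z (the intrinsics and any distortion apply to the point x, -y, -z); pixel columns grow to the right and rows downward; lengths in m; the calibration is good to about 2 mm. A picture is of the moment at which its call begins: read the wrist's pose just before it. camera_model takes no time and is no camera call.
- bot.hand_in(): hands the job in, once; it reports no verdict.
The state is a dict: "t": time; "q": joint angles; "joint_vel": joint speeds; "joint_torque": joint torques, N m; "eef_pos": TCP position; "tool_rot": TCP orientation; "contact_force": force on the tool from outside, world axes, zero at the start; "torque": the same for the moment, N m; "gripper_width": opening from 0.0 (shut) to 1.0 (fully open).
Only numpy, scipy, OpenCV 4.12 (cv2) and the standard library are available. Lean on these libraries where they do the work, as an engineer would, in place of code of your own. Each camera call takes 0.05 s, during which the arm holds its last target.

## Working session

There is one attempt and no reset: what is moved stays moved. The work goes in short steps, Python scripts to look and compute and a tool call to move; the robot and the scene stay as the last step left them, time stands still between calls to the robot, and variables do not carry over. Pictures are saved under pics/ and viewed, and the job is handed in when it is done.

Besides the shell and the picture viewer there is one more tool, called as name(argument=value, ...), one argument or row to a line, values as JSON. step_arm: Moves the arm, as the interface text tells. Shifts and turns lie within -1 to 1; 1 stands for 40 mm of shift or 360 degrees of turn. Its arguments: {"type":"object","properties":{"plan":{"type":"array"},"fingers":{"type":"number"},"force":{"type":"number"}},"required":["plan"]}

```bash
mkdir -p pics; cat > h.py <<'E'
import numpy as np, cv2
from station import bot
from scipy.spatial.transform import Rotation as R
def rot(q): return R.from_quat([q[1],q[2],q[3],q[0]])
def save(n,im): cv2.imwrite('pics/'+n+'.png',cv2.cvtColor(im,cv2.COLOR_RGB2BGR))
def cam(name,obs=None):
    m=bot.camera_model(name); K=np.array(m['mtx'])
    if 'origin' in m: return K,np.array(m['origin']),np.array(m['rotation']),m
    T=np.array(m['T_tool_cam']); Rt=rot(obs['tool_rot']).as_matrix()
    return K,Rt@T[:3,3]+np.array(obs['eef_pos']),Rt@T[:3,:3],m
def world(K,o,Rm,dep):
    h,w=dep.shape; v,u=np.mgrid[:h,:w]
    p=np.stack([(u-K[0,2])/K[0,0]*dep,-(v-K[1,2])/K[1,1]*dep,-dep],-1)
    return p@Rm.T+o
def onplane(K,o,Rm,uv,z):
    uv=np.atleast_2d(uv).astype(float)
    d=np.stack([(uv[:,0]-K[0,2])/K[0,0],-(uv[:,1]-K[1,2])/K[1,1],-np.ones(len(uv))],-1)@Rm.T
    return o+d*((z-o[2])/d[:,2])[:,None]
E
python3 - <<'E'
from h import *
o=bot.get_obs(); print(o)
for n in ['top','scene','wrist']:
    im,d=bot.read_camera(n); save(n+'0',im); np.savez(n+'0.npz',im=im,d=d)
    print(n,bot.camera_model(n))
E
```

```text
{'t': 0.0, 'q': array([ 1.01990041,  0.47780678,  0.02232431,  1.55647577, -0.01149936,
        1.10929912, -0.08311526]), 'joint_vel': array([-0.00075285, -0.00163718, -0.00048849, -0.00012164, -0.00021349,
        0.00014422, -0.00015928]), 'joint_torque': array([-8.39477943e-04, -5.96447468e+01,  1.60735600e+00, -2.81189042e+01,
        1.23822302e-02,  9.37973469e-03,  1.31543768e-06]), 'eef_pos': array([ 0.28894941, -0.60935607,  0.23031068]), 'tool_rot': array([-0.15465304, -0.6896556 , -0.15591304,  0.6900353 ]), 'contact_force': array([ 0.46543921,  1.2224021 , -0.06431428]), 'torque': array([ 0.01241193,  0.04611653, -0.00426835]), 'gripper_width': 0.9995977696974335}
top {'mtx': array([[477.20759446,   0.        , 265.3357491 ],
       [  0.        , 477.20759446, 189.28807737],
       [  0.        ,   0.        ,   1.        ]]), 'origin': array([ 0.32042009, -0.04205041,  1.10498934]), 'rotation': array([-0.70012434, -0.05856227,  0.06338061,  0.70878718])}
scene {'mtx': array([[403.58033818,   0.        , 252.37460645],
       [  0.        , 403.58033818, 192.40770917],
       [  0.        ,   0.        ,   1.        ]]), 'origin': array([ 0.87335593, -0.69953875,  0.69908479]), 'rotation': array([0.87678318, 0.41138969, 0.10545617, 0.22558542])}
wrist {'mtx': array([[286.0207613 ,   0.        , 258.32773066],
       [  0.        , 286.0207613 , 190.90612068],
       [  0.        ,   0.        ,   1.        ]]), 'T_tool_cam': array([[-8.79451098e-04,  2.96020860e-01, -9.55181070e-01,
        -1.43034616e-01],
       [ 9.99999601e-01,  4.12062167e-04, -7.93013778e-04,
        -5.37343755e-04],
       [ 1.58845361e-04, -9.55181386e-01, -2.96021104e-01,
        -7.55503509e-02],
       [ 0.00000000e+00,  0.00000000e+00,  0.00000000e+00,
         1.00000000e+00]])}
```

```bash
sed -i "s/np.array(m\['rotation'\])/rot(m['rotation']).as_matrix()/" h.py; sed -i 's/def rot(q): return.*/def rot(q): return R.from_quat([q[1],q[2],q[3],q[0]])/' h.py; python3 - <<'E'
from h import *
print(rot(bot.get_obs()['tool_rot']).as_matrix().round(3))
for n in ['top','scene']:
    K,o,Rm,m=cam(n); print(n,Rm.round(2)); z=np.load(n+'0.npz'); w=world(K,o,Rm,z['d']); print(np.percentile(w[...,2][z['d']>0],[5,25,50]))
E
```

```text
[[-0.001  0.428 -0.904]
 [ 0.001 -0.904 -0.428]
 [-1.    -0.001  0.   ]]
top [[-0.01  0.99 -0.17]
 [-1.   -0.01  0.01]
 [ 0.01  0.17  0.99]]
[-0.00541293 -0.0009527   0.00086666]
scene [[ 0.88 -0.31  0.37]
 [ 0.48  0.56 -0.67]
 [ 0.    0.77  0.64]]
[-7.47512225e-01 -2.48653812e-03 -4.11950441e-04]
```

View pics/top0.png

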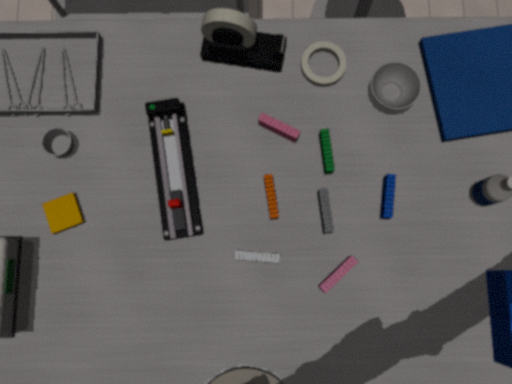

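View pics/scene0.png

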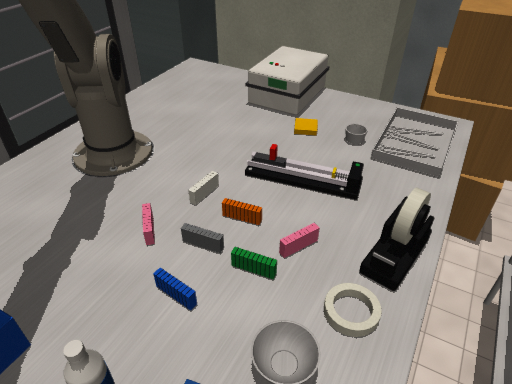

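View pics/wrist0.png

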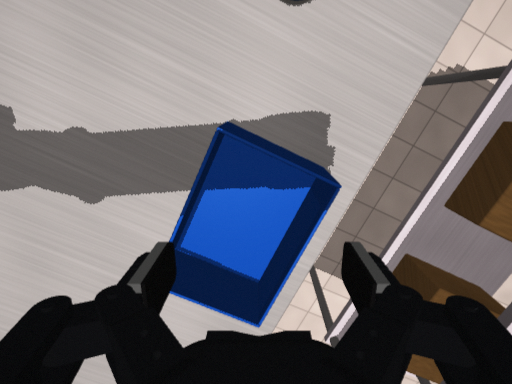

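The top view shows the green stick at (327,151). The dispenser runs from (181,236) to (166,100), with its red grip at (175,203) and yellow follower at (167,131). Next I measure them.

```bash
cat > meas.py <<'E'
from h import *
def masks(im):
    hsv=cv2.cvtColor(im,cv2.COLOR_RGB2HSV); H,S,V=[hsv[...,i].astype(int) for i in range(3)]
    return dict(green=(H>45)&(H<80)&(S>120)&(V>40),red=((H<6)|(H>174))&(S>180)&(V>60),yellow=(H>22)&(H<32)&(S>150)&(V>60))
def comps(m,amin=15):
    n,l,st,c=cv2.connectedComponentsWithStats(m.astype(np.uint8))
    return [(l==i,st[i],c[i]) for i in range(1,n) if st[i][4]>=amin]
E
python3 - <<'E'
from meas import *
for n in ['top','scene']:
    z=np.load(n+'0.npz'); K,o,Rm,_=cam(n); w=world(K,o,Rm,z['d'])
    for k,m in masks(z['im']).items():
        for mm,st,c in comps(m):
            p=w[mm&(z['d']>0)]
            if len(p)<5: continue
            zt=np.percentile(p[:,2],90); t=p[p[:,2]>zt-.008]
            if len(t)<4: continue
            r=cv2.minAreaRect((t[:,:2]*1000).astype(np.float32))
            print(n,k,c.round(0),st[4],'ztop %.3f'%zt,'rect',np.round(r[0],1),np.round(r[1],1),round(r[2],1))
E
```

```text
top green [152. 106.] 33 ztop 0.069 rect [695.1 205.7] [13.6 13.2] 68.2
top green [326. 150.] 359 ztop 0.047 rect [ 595.5 -192.6] [98.8 18.5] 5.9
top red [174. 203.] 81 ztop 0.090 rect [471.4 147.1] [15.1 22.4] 3.5
top yellow [167. 131.] 47 ztop 0.054 rect [642.3 173.8] [ 8.2 22.9] 9.3
top yellow [ 62. 215.] 666 ztop 0.023 rect [460.6 412.8] [70.5 72.7] 20.6
scene green [277.  83.] 124 ztop 0.116 rect [321.  477.9] [63.5 10.1] 1.2
scene green [254. 262.] 790 ztop 0.044 rect [ 597.6 -193.9] [100.4  23. ] 6.2
scene red [273. 152.] 94 ztop 0.088 rect [473.9 147.8] [14.8 25.9] 11.1
scene yellow [334. 172.] 33 ztop 0.051 rect [644.3 174.7] [ 7.4 28.2] 10.0
```

```bash
cat > go.py <<'E'
from h import *
import sys
# usage: go.py x y z yaw_deg(tool y dir, mod 180)
def main(x,y,z,yaw):
    o=bot.get_obs(); M=rot(o['tool_rot']).as_matrix(); p=np.array(o['eef_pos'])
    ty=M[:2,1]; cur=np.degrees(np.arctan2(ty[1],ty[0])); d=(yaw-cur+90)%180-90
    a=np.radians(cur+d); Y=np.array([np.cos(a),np.sin(a),0]); X=np.array([0,0,-1.]); T=np.stack([X,Y,np.cross(X,Y)],1)
    rv=R.from_matrix(M.T@T).as_rotvec()/(2*np.pi)
    dw=np.array([x,y,z])-p
    print('t',o['t'],'pos',p.round(4),'yaw',cur.round(2),'F',o['contact_force'].round(1),'w',round(o['gripper_width'],3),'q',o['q'].round(2))
    print('turn units',rv.round(4)); print('shift units before turn',(M.T@dw/.04).round(3),' after turn',(T.T@dw/.04).round(3))
main(*map(float,sys.argv[1:5]))
E
python3 go.py .5965 -.1933 .16 96
```

```text
t 0.15 pos [ 0.289  -0.6095  0.2306] yaw -64.63 F [-0.6  0.3  0. ] w 1.003 q [ 1.02  0.48  0.02  1.56 -0.01  1.11 -0.08]
turn units [0.0538 0.0001 0.0002]
shift units before turn [  1.771  -6.106 -11.405]  after turn [ 1.764 -9.545 -8.734]
```

step_arm(
  plan=[
    [0, 0, 0, 0.027, 0, 0],
    [0, 0, 0, 0.027, 0, 0],
    [0, -0.8, -0.73, 0, 0, 0],
    [0, -0.8, -0.73, 0, 0, 0],
    [0, -0.8, -0.73, 0, 0, 0],
    [0, -0.8, -0.73, 0, 0, 0],
    [0, -0.8, -0.73, 0, 0, 0],
    [0, -0.8, -0.73, 0, 0, 0],
  ],
  fingers=-1,
  force=40,
)

```text
t: 1.15
eef_pos: [0.4442, -0.3995, 0.2311]
tool_rot: [-0.036, -0.706, -0.037, 0.706]
contact_force: [0.0, 0.1, 0.8]
gripper_width: 0.998
```

step_arm(
  plan=[
    [0.3, -0.8, -0.73, 0, 0, 0],
    [0.3, -0.8, -0.73, 0, 0, 0],
    [0.3, -0.8, -0.73, 0, 0, 0],
    [0.3, -0.8, -0.73, 0, 0, 0],
    [0.3, -0.8, -0.73, 0, 0, 0],
    [0.2, -0.75, -0.73, 0, 0, 0],
    [0, 0, 0, 0, 0, 0],
    [0, 0, 0, 0, 0, 0],
  ],
)

```text
t: 2.15
eef_pos: [0.5978, -0.1943, 0.163]
tool_rot: [-0.037, -0.706, -0.036, 0.706]
contact_force: [0.2, 0.7, 0.5]
gripper_width: 1.0
```

```bash
python3 go.py .5965 -.1933 .16 96; cat > wl.py <<'E'
from meas import *
import sys
name=sys.argv[1]
o=bot.get_obs(); im,d=bot.read_camera('wrist'); save(name,im); np.savez(name+'.npz',im=im,d=d,p=o['eef_pos'],q=o['tool_rot'])
K,c,Rm,_=cam('wrist',o); w=world(K,c,Rm,d)
for k,m in masks(im).items():
    for mm,st,cc in comps(m,60):
        p=w[mm&(d>0)]
        if len(p)<30: continue
        zt=np.percentile(p[:,2],95); t=p[p[:,2]>zt-.006]
        r=cv2.minAreaRect((t[:,:2]*1000).astype(np.float32))
        print(k,cc.round(0),st[:4],'ztop %.4f'%zt,np.round(r[0],1),np.round(r[1],1),round(r[2],2))
E
python3 wl.py w1
```

```text
t 2.15 pos [ 0.5978 -0.1943  0.163 ] yaw -84.08 F [0.2 0.7 0.5] w 1.0 q [ 0.26  0.47 -0.06  1.73  0.04  0.94 -1.28]
turn units [-0.0002  0.0002 -0.0001]
shift units before turn [ 0.076 -0.029  0.03 ]  after turn [ 0.076 -0.029  0.03 ]
green [256. 137.] [246 132  21  11] ztop 0.0454 [ 642.5 -187.3] [ 9.1 18.2] 5.95
green [256. 149.] [246 145  21   9] ztop 0.0455 [ 631.7 -188.4] [ 7.8 18.4] 6.27
green [256. 160.] [246 156  21   9] ztop 0.0455 [ 621.6 -189.5] [ 7.9 18.7] 5.41
green [256. 170.] [246 166  21   9] ztop 0.0455 [ 612.2 -190.4] [ 8.2 18.9] 6.06
green [256. 180.] [246 177  21   8] ztop 0.0451 [ 602.1 -191.4] [ 7.6 19.1] 6.61
green [256. 190.] [247 187  20   8] ztop 0.0453 [ 592.3 -193. ] [ 7.8 18.4] 4.56
green [256. 200.] [247 197  20   8] ztop 0.0452 [ 582. -194.] [ 7.7 18.5] 5.16
green [256. 210.] [247 207  20   8] ztop 0.0454 [ 571.9 -195. ] [ 7.9 18.7] 5.49
green [256. 220.] [247 216  20   8] ztop 0.0453 [ 562.3 -196. ] [ 8.4 18.9] 5.43
green [257. 229.] [247 225  20   8] ztop 0.0451 [ 552.8 -196.9] [ 8.6 19.1] 5.84
```

View pics/w1.png

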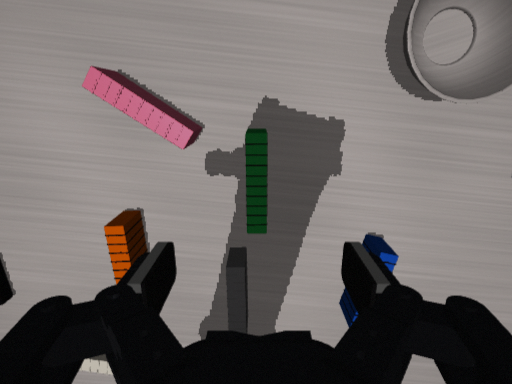

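The wrist view shows the green stick at column 256, rows 132–233, clear between the open fingers. Its centre is (0.5973, -0.1923) at 6.1°, and its top is at 45 mm. All of this agrees with the top and scene views.

```bash
python3 go.py .5973 -.1923 .024 96.1
```

```text
t 2.2 pos [ 0.5976 -0.1951  0.1633] yaw -84.16 F [-0.3 -0.5  0.6] w 1.0 q [ 0.26  0.47 -0.06  1.73  0.04  0.94 -1.28]
turn units [-0.0007  0.0001 -0.0001]
shift units before turn [ 3.482e+00 -7.400e-02 -2.000e-03]  after turn [ 3.482 -0.072 -0.   ]
```

step_arm(
  plan=[
    [0.6, -0.06, 0, 0, 0, 0],
    [0.6, 0, 0, 0, 0, 0],
    [0.6, 0, 0, 0, 0, 0],
    [0.6, 0, 0, 0, 0, 0],
    [0.6, 0, 0, 0, 0, 0],
    [0.48, 0, 0, 0, 0, 0],
    [0, 0, 0, 0, 0, 0],
  ],
)

```text
t: 3.08
eef_pos: [0.5966, -0.192, 0.0229]
tool_rot: [-0.036, -0.705, -0.036, 0.707]
contact_force: [-0.0, 0.0, -0.4]
gripper_width: 0.999
```

step_arm(
  plan=[
    [0, 0, 0, 0, 0, 0],
    [0, 0, 0, 0, 0, 0],
    [0, 0, 0, 0, 0, 0],
    [0, 0, 0, 0, 0, 0],
    [0, 0, 0, 0, 0, 0],
    [0, 0, 0, 0, 0, 0],
  ],
  fingers=1,
  force=50,
)

```text
t: 3.82
eef_pos: [0.5985, -0.1916, 0.0248]
tool_rot: [0.037, 0.706, 0.036, -0.706]
contact_force: [-1.1, -0.2, 6.1]
gripper_width: 0.222
```

```bash
python3 go.py .5973 -.1923 .024 96.1
```

```text
t 3.825 pos [ 0.5985 -0.1916  0.0248] yaw -84.08 F [-1.1 -0.2  6.1] w 0.222 q [ 0.25  0.65 -0.06  1.81  0.06  0.68 -1.3 ]
turn units [-0.0005 -0.0001 -0.0001]
shift units before turn [0.019 0.015 0.032]  after turn [0.019 0.015 0.032]
```

step_arm(
  plan=[
    [-0.4, 0, 0, 0, 0, 0],
    [-0.8, 0, 0, 0, 0, 0],
    [-0.8, 0, 0, 0, 0, 0],
    [-0.8, 0, 0, 0, 0, 0],
    [-0.5, 0, 0, 0, 0, 0],
    [0, 0, 0, 0, 0, 0],
    [0, 0, 0, 0, 0, 0],
  ],
)

```text
t: 4.7
eef_pos: [0.5973, -0.1911, 0.1553]
tool_rot: [-0.036, -0.706, -0.037, 0.707]
contact_force: [-0.2, -0.4, -2.1]
gripper_width: 0.223
```

```bash
python3 go.py .565 .162 .160 -81.1;python3 wl.py w2
python3 - <<'E'
from meas import *
z=np.load('top0.npz'); K,o,Rm,_=cam('top'); im=z['im']; w=world(K,o,Rm,z['d'])
save('topcrop',cv2.resize(im[85:250,130:220],None,fx=3.5,fy=3.5,interpolation=cv2.INTER_CUBIC))
# dispenser black mask, region
g=im.max(2)<60; g[:, :130]=0; g[:,220:]=0; g[:85]=0; g[250:]=0
for mm,st,c in comps(g,200):
    p=w[mm&(z['d']>0)]; p=p[p[:,2]>.006]; r=cv2.minAreaRect((p[:,:2]*1000).astype(np.float32)); print(st,r)
E
```

```text
t 4.7 pos [ 0.5973 -0.1911  0.1553] yaw -84.07 F [-0.2 -0.4 -2.1] w 0.223 q [ 0.26  0.48 -0.06  1.74  0.04  0.93 -1.29]
turn units [-0.0082  0.0002  0.0001]
shift units before turn [-0.113 -8.865 -0.109]  after turn [-0.117 -8.847 -0.568]
green [258. 171.] [237 152  44  36] ztop 0.1757 [ 640.9 -186.4] [10.1 19.4] 5.56
green [258. 198.] [237 190  43  18] ztop 0.1758 [ 630.5 -187.2] [ 8.9 19.5] 6.09
green [258. 219.] [238 211  42  17] ztop 0.1758 [ 620.3 -188.4] [ 9.1 19.3] 5.99
green [258. 238.] [238 231  42  17] ztop 0.1758 [ 610.7 -189.4] [ 9.  19.6] 5.73
green [258. 257.] [240 250  38  16] ztop 0.1757 [ 600.6 -190.6] [ 9.1 18.2] 5.34
green [258. 275.] [240 268  38  15] ztop 0.1758 [ 590.6 -191.6] [ 9.4 18.6] 3.97
green [258. 292.] [239 285  39  15] ztop 0.1758 [ 580.4 -192.5] [ 9.9 19.6] 2.54
green [258. 308.] [240 302  38  14] ztop 0.1758 [ 570.8 -193.6] [ 9.7 19.4] 6.74
green [258. 324.] [240 318  37  14] ztop 0.1757 [ 560.9 -194.5] [10.  19.3] 5.11
[ 145   98   58  138 1830] ((558.6089477539062, 154.42803955078125), (315.7599792480469, 88.8027572631836), 11.317458152770996)
[150 125  19 107 621] ((541.7195434570312, 196.4547119140625), (252.1358642578125, 15.119779586791992), 8.37279224395752)
[170 191  18  48 483] ((452.1019287109375, 144.35556030273438), (102.94480895996094, 28.110904693603516), 6.037459373474121)
```

View pics/w2.png

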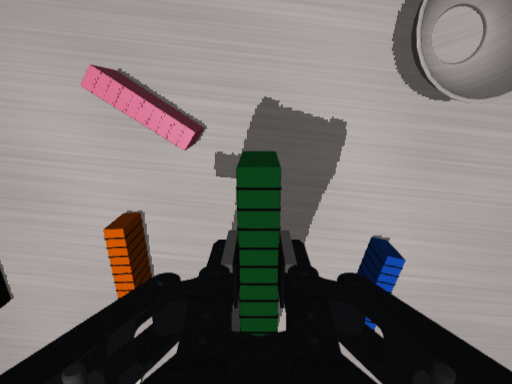

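View pics/topcrop.png

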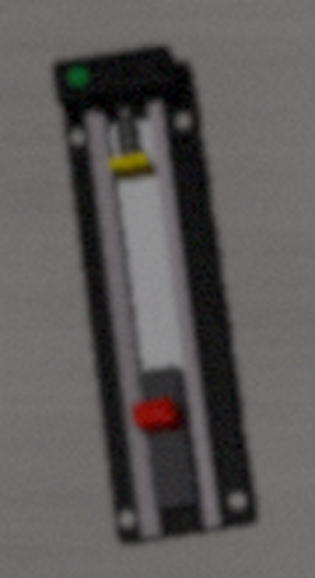

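The stick is gripped level: all its segment tops are at 175.8 mm and its centre is within 2 mm of the TCP. I move it over the dispenser.

```bash
python3 go.py .5785 .1638 .200 -81.1
```

```text
t 4.75 pos [ 0.5971 -0.1911  0.155 ] yaw -84.06 F [ 0.5 -0.5 -1.4] w 0.223 q [ 0.26  0.48 -0.06  1.74  0.04  0.93 -1.29]
turn units [-0.0082  0.0003  0.0001]
shift units before turn [-1.121 -8.875 -0.452]  after turn [-1.126 -8.839 -0.912]
```

step_arm(
  plan=[
    [-0.35, 0, 0, -0.0082, 0, 0],
    [-0.35, -0.7, -0.1, 0, 0, 0],
    [-0.35, -1, -0.1, 0, 0, 0],
    [-0.07, -1, -0.1, 0, 0, 0],
    [0, -1, -0.1, 0, 0, 0],
    [0, -1, -0.1, 0, 0, 0],
    [0, -1, -0.1, 0, 0, 0],
    [0, -1, -0.1, 0, 0, 0],
  ],
)

```text
t: 5.75
eef_pos: [0.5834, 0.0789, 0.1996]
tool_rot: [-0.055, -0.704, -0.055, 0.706]
contact_force: [0.5, 0.1, -0.7]
gripper_width: 0.223
```

step_arm(
  plan=[
    [0, -1, -0.1, 0, 0, 0],
    [0, -0.7, -0.1, 0, 0, 0],
    [0, -0.44, 0, 0, 0, 0],
    [0, 0, 0, 0, 0, 0],
    [0, 0, 0, 0, 0, 0],
  ],
)

```text
t: 6.38
eef_pos: [0.5792, 0.1617, 0.2005]
tool_rot: [-0.055, -0.705, -0.054, 0.705]
contact_force: [0.2, -0.8, -0.7]
gripper_width: 0.223
```

```bash
python3 go.py .5785 .1638 .200 -81.1; python3 wl.py w3
```

```text
t 6.375 pos [0.5792 0.1617 0.2005] yaw -81.23 F [ 0.2 -0.8 -0.7] w 0.223 q [-0.23  0.4  -0.19  1.76  0.09  1.   -1.87]
turn units [-0.0004  0.0001 -0.0002]
shift units before turn [ 0.013 -0.055  0.008]  after turn [ 0.013 -0.055  0.008]
green [228.  47.] [221  39  14  17] ztop 0.0690 [695.1 207. ] [12.5 11.6] 7.31
green [258. 170.] [237 152  44  36] ztop 0.2209 [622.4 168.7] [10.2 19.4] 9.56
green [258. 199.] [237 190  44  19] ztop 0.2211 [612.  167.1] [ 9.5 19.9] 9.99
green [259. 219.] [238 211  42  18] ztop 0.2211 [602.  165.5] [ 9.4 19.4] 9.26
green [258. 239.] [238 231  42  17] ztop 0.2210 [592.2 164. ] [ 9.4 19.6] 6.51
green [258. 257.] [239 250  39  16] ztop 0.2211 [582.4 162.6] [ 9.3 18.4] 11.05
green [258. 275.] [240 268  38  15] ztop 0.2210 [572.4 161. ] [ 9.8 18.7] 10.41
green [258. 292.] [240 285  38  15] ztop 0.2209 [562.4 159.4] [ 9.8 19. ] 9.58
green [258. 308.] [240 302  38  14] ztop 0.2209 [552.7 158.1] [10.3 19.4] 11.26
green [258. 324.] [240 318  37  14] ztop 0.2209 [542.7 156.6] [10.  19.2] 7.75
yellow [254. 112.] [241 109  26   8] ztop 0.0524 [643.3 176.5] [ 6.8 24.9] 8.85
```

View pics/w3.png

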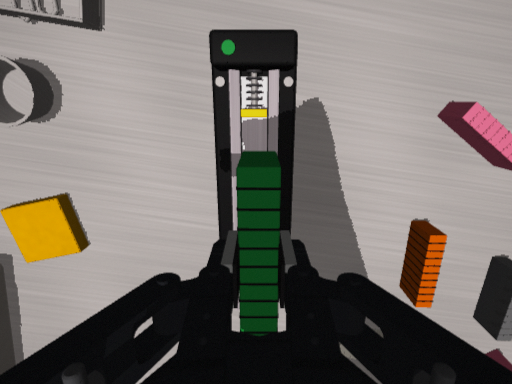

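```bash
python3 - <<'E'
from h import *
z=np.load('w3.npz'); o=dict(eef_pos=z['p'],tool_rot=z['q']); K,c,Rm,_=cam('wrist',o); w=world(K,c,Rm,z['d'])
S=(z['d']>0)&(np.mgrid[:384,:512][0]<235)&(np.abs(np.mgrid[:384,:512][1]-254)<60)
m=S&(w[...,2]>.060)&(w[...,2]<.072)
r=cv2.minAreaRect((w[m][:,:2]*1000).astype(np.float32)); print('block',r,w[m][:,2].mean())
m=S&(w[...,2]>.008)&(w[...,2]<.075)
p=w[m]; th=np.radians(9); u=np.array([np.cos(th),np.sin(th)]); n=np.array([-u[1],u[0]])
s=p[:,:2]@u; t=p[:,:2]@n
# per-slice extents of dispenser
for lo in np.arange(.62,.74,.01):
    k=(s>lo)&(s<lo+.01)
    if k.sum()<20: continue
    tt=t[k]; l=k&(p[:,2]>.035)&(p[:,2]<.046); 
    print(round(lo,3),'base',tt.min().round(4),tt.max().round(4),'mid',((tt.min()+tt.max())/2).round(4),'lip',(t[l].min().round(4),t[l].max().round(4),((t[l].min()+t[l].max())/2).round(4)) if l.sum()>5 else '')
for nm,q in dict(yel=(643.3,176.5),yelT=(642.3,173.8),yelS=(644.3,174.7),redT=(471.4,147.1),redS=(473.9,147.8),tcp=(z['p'][0]*1000,z['p'][1]*1000),stick=(577.4,161.9)).items():
    q=np.array(q)/1000; print(nm,(q@u).round(4),(q@n).round(4))
E
```

```text
block ((698.7061157226562, 184.91900634765625), (30.130125045776367, 78.00444793701172), 8.795975685119629) 0.06599364443675274
0.62 base 0.0293 0.1187 mid 0.074 lip (np.float64(0.049), np.float64(0.0983), np.float64(0.0737))
0.63 base 0.0285 0.1179 mid 0.0732 lip (np.float64(0.0492), np.float64(0.098), np.float64(0.0736))
0.64 base 0.0288 0.1185 mid 0.0736 lip (np.float64(0.0493), np.float64(0.0986), np.float64(0.074))
0.65 base 0.0292 0.1181 mid 0.0737 lip (np.float64(0.0485), np.float64(0.0985), np.float64(0.0735))
0.66 base 0.0284 0.1175 mid 0.073 lip (np.float64(0.0486), np.float64(0.0981), np.float64(0.0734))
0.67 base 0.0286 0.1184 mid 0.0735 lip (np.float64(0.0487), np.float64(0.0978), np.float64(0.0732))
0.68 base 0.029 0.1176 mid 0.0733 lip (np.float64(0.0489), np.float64(0.0984), np.float64(0.0737))
0.69 base 0.0283 0.1184 mid 0.0733 lip (np.float64(0.0491), np.float64(0.0982), np.float64(0.0736))
0.7 base 0.0286 0.1179 mid 0.0732 lip (np.float64(0.0365), np.float64(0.1106), np.float64(0.0736))
0.71 base 0.0283 0.1171 mid 0.0727 lip 
0.72 base 0.028 0.1123 mid 0.0702 lip 
0.73 base 0.0347 0.112 mid 0.0734 lip 
yel 0.663 0.0737
yelT 0.6616 0.0712
yelS 0.6637 0.0718
redT 0.4886 0.0715
redS 0.4912 0.0718
tcp 0.5973 0.0691
stick 0.5956 0.0696
```

Lips, base and block all agree: axis 9°, lateral line 73.5 mm, channel origin at 0.619 m along it. The rail is open about 49 mm. The stick needs about 4 mm sideways, then it can go down.

```bash
python3 go.py .5773 .1653 .074 -81.1
```

```text
t 6.425 pos [0.5793 0.1614 0.2007] yaw -81.26 F [-0.9  0.5 -1.4] w 0.218 q [-0.23  0.4  -0.19  1.76  0.09  1.   -1.87]
turn units [-0.0004  0.0001 -0.0002]
shift units before turn [ 3.166 -0.107  0.033]  after turn [ 3.166 -0.103  0.034]
```

step_arm(
  plan=[
    [0.6, -0.1, 0.03, 0, 0, 0],
    [0.6, 0, 0, 0, 0, 0],
    [0.6, 0, 0, 0, 0, 0],
    [0.6, 0, 0, 0, 0, 0],
    [0.5, 0, 0, 0, 0, 0],
    [0.25, 0, 0, 0, 0, 0],
    [0, 0, 0, 0, 0, 0],
    [0, 0, 0, 0, 0, 0],
  ],
)

```text
t: 7.42
eef_pos: [0.5779, 0.1672, 0.0758]
tool_rot: [0.055, 0.705, 0.055, -0.704]
contact_force: [0.2, -0.0, -2.4]
gripper_width: 0.223
```

```bash
python3 go.py .5773 .1653 .0465 -81.1; python3 wl.py w4; python3 - <<'E'
from h import *
z=np.load('w4.npz'); o=dict(eef_pos=z['p'],tool_rot=z['q']); K,c,Rm,_=cam('wrist',o); w=world(K,c,Rm,z['d'])
p=w[(z['d']>0)]; th=np.radians(9); u=np.array([np.cos(th),np.sin(th)]); n=np.array([-u[1],u[0]])
s=p[:,:2]@u; t=p[:,:2]@n
for lo in np.arange(.6,.7,.02):
    l=(s>lo)&(s<lo+.02)&(p[:,2]>.035)&(p[:,2]<.043)&(abs(t-.0735)<.035)
    g=(s>lo)&(s<lo+.02)&(p[:,2]>.085)&(p[:,2]<.1)&(abs(t-.0735)<.02)
    print(lo,[(np.percentile(t[k],[1,99]).round(4),np.percentile(t[k],[1,99]).mean().round(4)) for k in (l,g) if k.sum()>20])
E
```

```text
t 7.425 pos [0.5779 0.1672 0.0758] yaw -81.14 F [ 0.2 -0.  -2.4] w 0.223 q [-0.25  0.55 -0.17  1.85  0.13  0.75 -1.92]
turn units [-0.0001 -0.0002  0.    ]
shift units before turn [0.731 0.045 0.024]  after turn [0.731 0.045 0.023]
green [213.   5.] [201   0  26  12] ztop 0.0689 [691.4 206.2] [ 4.8 11.7] 8.42
green [258. 170.] [237 152  44  36] ztop 0.0963 [621.2 174.3] [10.1 19.4] 10.09
green [258. 199.] [237 190  44  19] ztop 0.0963 [610.8 172.8] [ 9.5 19.6] 7.45
green [259. 219.] [238 211  42  18] ztop 0.0963 [600.8 171. ] [ 9.4 19.4] 8.22
green [258. 239.] [238 231  42  17] ztop 0.0963 [590.9 169.6] [ 9.1 19.7] 9.3
green [258. 257.] [239 250  39  16] ztop 0.0963 [581.2 168.2] [ 9.6 18.6] 9.34
green [258. 275.] [240 268  38  15] ztop 0.0963 [571.3 166.4] [ 9.5 18.7] 7.68
green [259. 292.] [240 285  38  15] ztop 0.0961 [561.4 164.9] [ 9.8 19. ] 8.88
green [258. 308.] [240 302  38  14] ztop 0.0962 [551.6 163.5] [ 9.9 19.4] 9.47
green [258. 324.] [240 318  38  14] ztop 0.0961 [541.7 162. ] [ 9.9 20. ] 11.01
yellow [260. 119.] [238 112  46  16] ztop 0.0524 [643.3 176.6] [ 7.3 25.7] 8.77
0.6 [(array([0.049 , 0.0987]), np.float64(0.0738)), (array([0.0542, 0.0928]), np.float64(0.0735))]
0.62 [(array([0.049 , 0.0987]), np.float64(0.0739)), (array([0.0652, 0.0848]), np.float64(0.075))]
0.64 [(array([0.0489, 0.0986]), np.float64(0.0737)), (array([0.0654, 0.0845]), np.float64(0.0749))]
0.66 [(array([0.0488, 0.0984]), np.float64(0.0736))]
0.68 [(array([0.0487, 0.0982]), np.float64(0.0735))]
```

View pics/w4.png

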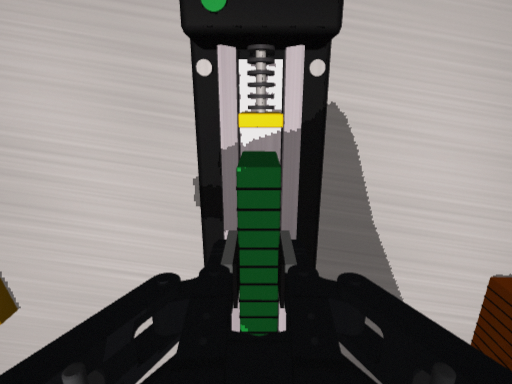

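The stick is aligned over the channel, lateral error 1.2 mm. I lower it.

step_arm(
  plan=[
    [0.15, 0.03, 0, 0, 0, 0],
    [0.15, 0, 0, 0, 0, 0],
    [0.15, 0, 0, 0, 0, 0],
    [0.15, 0, 0, 0, 0, 0],
    [0.1, 0, 0, 0, 0, 0],
    [0.05, 0, 0, 0, 0, 0],
    [0, 0, 0, 0, 0, 0],
    [0, 0, 0, 0, 0, 0],
  ],
)

```text
t: 8.48
eef_pos: [0.5775, 0.1662, 0.045]
tool_rot: [0.055, 0.705, 0.055, -0.705]
contact_force: [0.2, -0.8, -1.7]
gripper_width: 0.22
```

step_arm(
  plan=[
    [0.02, 0, 0, 0, 0, 0],
    [0.02, 0, 0, 0, 0, 0],
    [0, 0, 0, 0, 0, 0],
  ],
)

```text
t: 8.85
eef_pos: [0.5776, 0.1662, 0.0447]
tool_rot: [0.055, 0.705, 0.055, -0.705]
contact_force: [-3.7, -2.1, 11.5]
gripper_width: 0.221
```

It touched down at the expected height (stick underside about 20 mm, 11 N). Release.

step_arm(
  plan=[
    [0, 0, 0, 0, 0, 0],
    [0, 0, 0, 0, 0, 0],
    [0, 0, 0, 0, 0, 0],
    [0, 0, 0, 0, 0, 0],
  ],
  fingers=0.1,
)

```text
t: 9.35
eef_pos: [0.5773, 0.1661, 0.0431]
tool_rot: [-0.055, -0.705, -0.055, 0.705]
contact_force: [-0.7, -0.1, 0.9]
gripper_width: 0.453
```

step_arm(
  plan=[
    [-0.3, 0, 0, 0, 0, 0],
    [-0.6, 0, 0, 0, 0, 0],
    [-0.8, 0, 0, 0, 0, 0],
    [-0.8, 0, 0, 0, 0, 0],
    [-0.5, 0, 0, 0, 0, 0],
    [0, 0, 0, 0, 0, 0],
    [0, 0, 0, 0, 0, 0],
  ],
)

```text
t: 10.22
eef_pos: [0.5769, 0.1659, 0.1628]
tool_rot: [-0.055, -0.705, -0.055, 0.705]
contact_force: [-0.0, -1.1, 0.1]
gripper_width: 0.451
```

```bash
python3 go.py .485 .1488 .165 -81.1; python3 wl.py w5
```

```text
t 10.225 pos [0.5769 0.1659 0.1628] yaw -81.12 F [-0.  -1.1  0.1] w 0.451 q [-0.24  0.44 -0.19  1.79  0.1   0.92 -1.89]
turn units [-0.      0.0001 -0.    ]
shift units before turn [-0.054  0.068  2.337]  after turn [-0.056  0.067  2.337]
green [229.  35.] [221  26  17  19] ztop 0.0692 [695.4 206.9] [12.  12.3] 8.48
green [258. 139.] [247 131  23  16] ztop 0.0652 [621.2 173.4] [ 9.8 18.6] 9.01
green [258. 153.] [248 148  22  11] ztop 0.0655 [610.8 171.3] [ 9.  17.9] 8.38
green [258. 164.] [248 160  22  10] ztop 0.0653 [600.9 169.8] [ 8.5 18.2] 8.95
green [258. 176.] [248 171  22  10] ztop 0.0653 [591.2 168.3] [ 8.5 18.4] 8.67
green [258. 187.] [248 182  22  10] ztop 0.0653 [581.  166.6] [ 8.7 19. ] 4.51
green [259. 198.] [248 193  22  10] ztop 0.0655 [571.4 165.2] [ 9.1 18.8] 9.17
green [258. 223.] [248 204  22  40] ztop 0.0652 [546.6 161.4] [38.7 19.3] 8.72
red [258. 298.] [245 280  27  37] ztop 0.0886 [473.1 150.4] [15.3 24. ] 10.1
yellow [258. 112.] [243 108  31   9] ztop 0.0525 [643.5 176.4] [ 6.7 25. ] 8.86
```

View pics/w5.png

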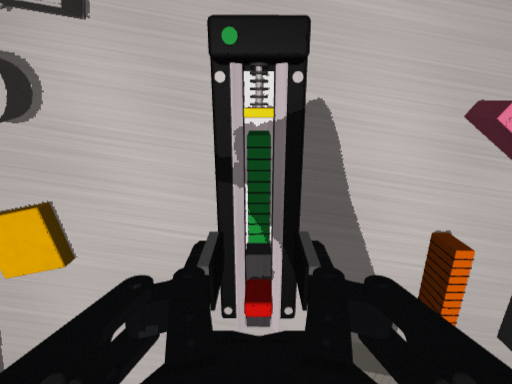

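The stick stands in the channel between the follower (row 112) and the rail. All segment tops are at about 65 mm and it lies on the centre line. The red grip is at (258,298), world (0.473, 0.150), and the rail is still about 49 mm open. Next I pinch the grip.

```bash
python3 go.py .4733 .1494 .060 -81
```

```text
t 10.275 pos [0.5767 0.1659 0.1623] yaw -81.11 F [0.9 0.8 0.4] w 0.456 q [-0.24  0.44 -0.19  1.79  0.1   0.92 -1.89]
turn units [-0.0003  0.0003 -0.0001]
shift units before turn [2.562 0.006 2.613]  after turn [2.558e+00 2.000e-03 2.617e+00]
```

step_arm(
  plan=[
    [0, 0, 0.7, 0, 0, 0],
    [0, 0, 0.8, 0, 0, 0],
    [0, 0, 0.8, 0, 0, 0],
    [0, 0, 0.31, 0, 0, 0],
    [0, 0, 0, 0, 0, 0],
    [0, 0, 0, 0, 0, 0],
  ],
  fingers=-0.4,
)

```text
t: 11.02
eef_pos: [0.4754, 0.1503, 0.1633]
tool_rot: [0.055, 0.705, 0.055, -0.705]
contact_force: [1.1, 0.6, -1.0]
gripper_width: 0.698
```

```bash
python3 go.py .4733 .1494 .060 -81; python3 wl.py w6
```

```text
t 11.025 pos [0.4754 0.1503 0.1633] yaw -81.13 F [ 1.1  0.6 -1. ] w 0.698 q [-0.25  0.28 -0.22  2.03  0.08  0.84 -1.92]
turn units [-0.0004 -0.0001  0.    ]
shift units before turn [2.583 0.014 0.059]  after turn [2.583 0.013 0.056]
green [258.   4.] [246   0  26   8] ztop 0.0658 [618.6 172.8] [ 5.3 18.6] 8.49
green [259.  23.] [246   9  27  29] ztop 0.0657 [606.1 170.6] [19.3 19.4] 8.08
green [259.  46.] [247  39  25  14] ztop 0.0657 [591.2 168.1] [ 9.6 18.5] 8.74
green [259.  60.] [247  54  25  13] ztop 0.0655 [581.1 166.5] [ 8.9 18.7] 8.78
green [259.  80.] [247  68  25  26] ztop 0.0655 [566.3 164.2] [18.7 19.3] 8.73
green [259. 100.] [247  95  25  12] ztop 0.0655 [551.5 161.9] [ 8.5 19.4] 8.82
green [259. 119.] [247 108  24  24] ztop 0.0654 [536.5 159.9] [18.6 19. ] 8.95
red [258. 199.] [243 184  31  29] ztop 0.0891 [472.2 150.4] [15.5 24.6] 9.3
```

View pics/w6.png

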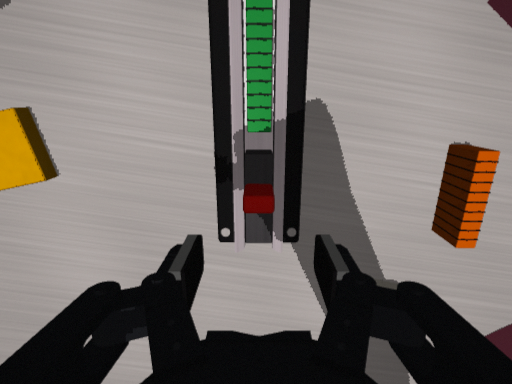

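The grip is at (258,199), centred between the fingers with clear space on both sides. I descend and pinch.

step_arm(
  plan=[
    [0.4, 0, 0.06, 0, 0, 0],
    [0.5, 0, 0, 0, 0, 0],
    [0.5, 0, 0, 0, 0, 0],
    [0.5, 0, 0, 0, 0, 0],
    [0.4, 0, 0, 0, 0, 0],
    [0.25, 0, 0, 0, 0, 0],
    [0, 0, 0, 0, 0, 0],
  ],
)

```text
t: 11.95
eef_pos: [0.4715, 0.1495, 0.0605]
tool_rot: [-0.055, -0.704, -0.055, 0.705]
contact_force: [0.9, -0.3, 0.1]
gripper_width: 0.702
```

step_arm(
  plan=[
    [0, 0, 0, 0, 0, 0],
    [0, 0, 0, 0, 0, 0],
    [0, 0, 0, 0, 0, 0],
    [0, 0, 0, 0, 0, 0],
  ],
  fingers=1,
  force=50,
)

```text
t: 12.45
eef_pos: [0.4724, 0.1499, 0.0621]
tool_rot: [0.055, 0.705, 0.055, -0.705]
contact_force: [-1.7, -0.3, 5.7]
gripper_width: 0.295
```

step_arm(
  plan=[
    [0, 0, -0.1, 0, 0, 0],
    [0, 0, -0.15, 0, 0, 0],
    [0, 0, -0.15, 0, 0, 0],
    [0, 0, -0.15, 0, 0, 0],
    [0, 0, -0.15, 0, 0, 0],
    [0, 0, -0.15, 0, 0, 0],
    [0, 0, -0.15, 0, 0, 0],
    [0, 0, -0.1, 0, 0, 0],
  ],
)

```text
t: 13.45
eef_pos: [0.5139, 0.1563, 0.0621]
tool_rot: [-0.055, -0.704, -0.055, 0.706]
contact_force: [-8.9, -1.1, 14.0]
gripper_width: 0.291
```

step_arm(
  plan=[
    [0, 0, -0.06, 0, 0, 0],
    [0, 0, -0.06, 0, 0, 0],
    [0, 0, -0.06, 0, 0, 0],
    [0, 0, 0, 0, 0, 0],
  ],
)

```text
t: 13.95
eef_pos: [0.521, 0.1574, 0.0621]
tool_rot: [-0.055, -0.704, -0.055, 0.706]
contact_force: [-8.5, -2.2, 11.6]
gripper_width: 0.295
```

step_arm(
  plan=[
    [0, 0, -0.04, 0, 0, 0],
    [0, 0, -0.04, 0, 0, 0],
    [0, 0, 0, 0, 0, 0],
  ],
)

```text
t: 14.32
eef_pos: [0.5216, 0.1575, 0.062]
tool_rot: [-0.056, -0.702, -0.054, 0.708]
contact_force: [-16.4, -3.0, 22.3]
gripper_width: 0.292
```

The rail has hit its stop: a 3.2 mm command gave 0.6 mm of motion and the force doubled. I let go and retreat.

step_arm(
  plan=[
    [0, 0, 0, 0, 0, 0],
    [0, 0, 0, 0, 0, 0],
    [0, 0, 0, 0, 0, 0],
    [0, 0, 0, 0, 0, 0],
  ],
  fingers=-0.5,
)

```text
t: 14.82
eef_pos: [0.5258, 0.158, 0.0612]
tool_rot: [0.055, 0.705, 0.055, -0.705]
contact_force: [-0.2, 0.4, 0.7]
gripper_width: 0.751
```

step_arm(
  plan=[
    [-0.4, 0, 0, 0, 0, 0],
    [-0.8, 0, 0, 0, 0, 0],
    [-0.8, 0, 0, 0, 0, 0],
    [-0.8, 0, 0, 0, 0, 0],
    [-0.4, 0, 0, 0, 0, 0],
    [0, 0, 0, 0, 0, 0],
    [0, 0, 0, 0, 0, 0],
  ],
)

```text
t: 15.7
eef_pos: [0.5249, 0.1577, 0.1882]
tool_rot: [-0.055, -0.704, -0.055, 0.706]
contact_force: [-0.4, 0.3, -0.5]
gripper_width: 0.748
```

```bash
python3 go.py .5 .15 .16 -81; python3 wl.py w7; python3 - <<'E'
from meas import *
im,d=bot.read_camera('scene'); save('s7',im)
E
```

```text
t 15.7 pos [0.5249 0.1577 0.1882] yaw -81.12 F [-0.4  0.3 -0.5] w 0.748 q [-0.23  0.33 -0.21  1.89  0.08  0.93 -1.9 ]
turn units [-0.0003  0.0003 -0.0001]
shift units before turn [0.707 0.094 0.644]  after turn [0.706 0.093 0.645]
green [259.  39.] [247  34  24  12] ztop 0.0656 [648.9 176.8] [ 8.8 18.6] 8.93
green [259.  88.] [248  47  23  83] ztop 0.0656 [609.8 170.9] [68.4 19.2] 8.46
green [258. 135.] [248 131  21  10] ztop 0.0654 [570.2 165.3] [ 8.4 18.5] 8.96
green [259. 147.] [248 142  22  10] ztop 0.0653 [560.3 163.3] [ 8.7 19.6] 8.8
red [258. 190.] [245 178  27  25] ztop 0.0889 [521.5 157.8] [15.7 23.5] 8.63
yellow [258.  30.] [244  26  30  14] ztop 0.0528 [658.2 178.6] [ 7.6 25.5] 8.27
```

View pics/w7.png

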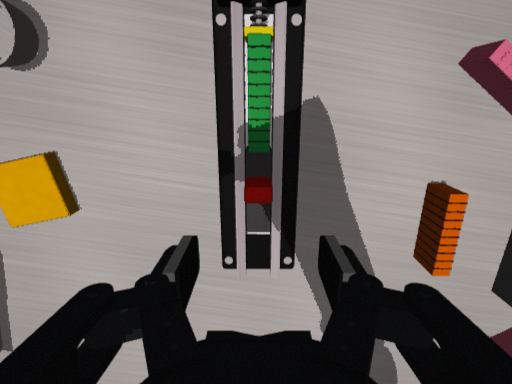

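View pics/s7.png

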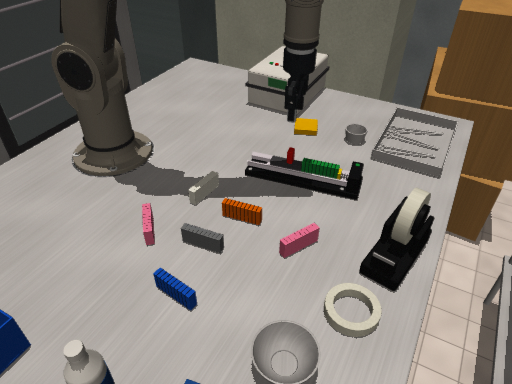

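The rail is home: the grip sits at channel x ≈ -79.5, where 0 open means -80. The follower is pushed back about 15 mm, the stick is level and centred at x ≈ +5, and the gripper is clear.

```bash
python3 -c "
from station import bot
print(bot.hand_in())"
```

```text
the job is handed in; nothing more can be done
None
```

I loaded the green stick upright into the dispenser channel with the rail about 49 mm open. I then pinched the red grip, pushed the rail to its hard stop, let go and retreated. The job was handed in at about 16 s of the 45 s allowed. `hand_in` gives no verdict, so these are my own last camera measurements:

- **Rail:** about 0 mm open, and the grip measured at channel x ≈ -79.5 mm.
- **Follower:** pushed back about 15 mm.
- **Stick:** level, on the floor, on the centre line within about 1 mm, in line with the channel, with its centre at x ≈ +5 mm.
- **Gripper:** raised about 127 mm and touching nothing.

No check failed. Two readings disagreed slightly:

- **Lateral position:** the top and scene cameras put the dispenser about 2 mm to the side of where the wrist camera did. I aligned by the wrist camera.
- **Height:** the wrist camera's heights read about 1.4 mm high.

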